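Stow the gas bottle in the empty cradle and close the retaining bar

ROBOT

A 7-joint arm with a two-finger parallel gripper is mounted at the origin on the work surface. World frame = base frame: x ahead of the robot, y to its left, z up, the work surface at z = 0. Lengths are in m, angles in rad, forces in N, time in s.
With the tool pointing down it reaches from about 0.425 to 0.95 m from the base axis. Payload 4.7 kg.
Tool frame: the origin (TCP) lies at the very end of the fingers, on their centre line; the grasp point (between the pads) lies bot.hold_point_z behind it (bot.hold_point_z is the distance from the TCP to the grasp point, in m); z points along the fingers, y is the direction in which the jaws open and shut (so a half turn about z gives the same grasp; the last joint's range is limited). The gripper opens to 87 mm and grips with 3 to 60 N. Pads are 19 mm wide; open, the fingers measure 117 mm over their backs; the gripper's body (75 mm by 190 mm) begins 51 mm behind the grasp point.
Start: joints at [1.184, 0.469, -0.049, 1.532, 0.024, 1.141, -0.082], TCP at [0.236, -0.632, 0.223] pointing down, gripper open.
Joint ranges: [-2.59, 2.59], [-0.33, 1.99], [-1.39, 1.29], [0.1, 2.45], [-1.04, 4.18], [0.21, 1.99], [-2.66, 2.66]. Speed limits (rad/s): [2.57, 2.57, 3.14, 3.14, 3.14, 3.14, 3.14].

INTERFACE

Orientations are given as [roll, pitch, yaw] about the fixed x, y, z axes, in that order (R = Rz(yaw) Ry(pitch) Rx(roll)).
In Python, from rig import bot gives the robot as it stands.
- The arm moves only by the tool step_arm, never from a script. Its argument "targets" is one flat list of numbers, 5 for each row, row after row: the closure in counts, from 0 (fully open) to 255 (shut), then the shift along the world's x, y, z in cm, then the turn about the world's z in degrees. In form: [jaw, dx, dy, dz, yaw, jaw, dx, dy, dz, yaw, ...]. A call has 1 to 8 rows; each row shifts and turns the commanded pose from where the row before left it; what a row does not reach is not made up. A row lasts 1/10 s, in which the tool goes at most 50 mm and 8.59 degrees, less where a joint would pass 70% of its speed; a pose out of reach is approached as far as the arm can. A call is refused whole if a number of a shift passes 5 or a number of a turn 8.59, either way. A call with a gripper value outside its range is refused whole. The fingers move at their own pace and stop on an object; "force" is the grip in N (left out, the last holds). Time passes only in rows, so rows that do not move let the fingers close. It gives the time, the measured TCP pose, the force and the opening at its end, in the units of the state.
- bot.read_state(): the state, without advancing time (a new reading comes with each control period).
- bot.capture(name): name is "scene" or "top" or "wrist"; returns the picture (420x560x3 uint8, red, green, blue); there is no depth.
- bot.camera_info(name): a dict with "fx", "fy", "cx", "cy" (pixels), "distortion" ([k1, k2, p1, p2, k3] as OpenCV has them; the pictures are not rectified), "rvec" (rotation vector, rad) and "tvec" (3), from world to camera coordinates, as OpenCV has them. Camera axes: x right, y down, z forward; pixel columns grow to the right and rows downward; lengths in m; the calibration is good to about 2 mm. A picture is of the moment at which its call begins: read the wrist's pose just before it. camera_info takes no time and is no camera call; for the wrist camera it gives the pose at the moment of the call.
- bot.close_job(): hands the job in, once; it reports no verdict.
Trained networks look in the newest picture that a camera, given by its name, has taken for a name from the list of things; names that differ only in an ending like _2 or _b are one class to them, and where a whole thing is asked for, a point or a joint stands for the part that bears it (a point fixed in the world has none). Each returns a list of dicts, best first, with "confidence" (0 to 1); they miss things now and then, are a little off and sometimes report something else, mostly with a low value. They report only what shows in the picture. A call takes as long as a camera call.
- bot.recognise(name, camera): "at" ([x, y, z] in m, in the coordinates of the camera as it stood for that picture, good to about 4 mm: the middle of the surface that is visible of it).
The state is a dict: "time_s": time; "joint_pos": joint angles; "joint_velocities": joint speeds; "effort": joint torques, N m; "eef_pos": TCP position; "orientation": TCP orientation; "force": force on the tool from outside, world axes, zero at the start; "moment": the same for the moment, N m; "gripper_width": opening from 0.0 (shut) to 1.0 (fully open).
Only numpy, scipy, OpenCV 4.12 (cv2) and the standard library are available. Lean on these libraries where they do the work, as an engineer would, in place of code of your own. Each camera call takes 0.05 s, during which the arm holds its last target.

TASK

One of the three cradles of the sloping rack is empty. Without dropping it or forcing it, lay the standing green gas bottle on its side in that empty cradle, foot against the stop at the rack's low end and valve at the raised end, then swing the yellow-sleeved retaining bar fully down over the bottles. Do not disturb the two stored bottles, the jar, the spray bottle or the wrench.

Things in the scene. Friction and masses are not known exactly. Their poses are not given: they have to be found in the camera images.
- bottle: The gas bottle to stow: green, upright on the bench at the start. Straight round body 50 mm diameter, 150 mm long, then a cone to a 22 mm brass valve stub; 180 mm overall; 0.25 to 0.5 kg. Origin: centre of its foot; z axis towards the valve. Seated in the rack, its body beyond 95 mm from the foot overhangs the supports, so fingers can hold it there, e.g. at 130 mm
- bottle_shoulder (a point): Point on the axis of that bottle, 150 mm from its foot, where the straight body ends
- rack: Fixed grey rack, 340 mm wide (y), three cradles 110 mm apart. Origin: on the bench under its middle; x points level from the low to the raised end, z up. Cradles rise 20 degrees towards +x; a cross plate at the low end stops the bottles' feet. Each has two black V supports, 22 and 88 mm (+-7) from the foot; beyond 95 mm a bottle overhangs free. Side cheeks at y +-166 mm, low end, 68 mm high
- bay1_foot (a point): Cradle 1 (rack y -110 mm): where the foot centre of a bottle fully seated in it lies, against the stop, 55 mm above the bench. Two of the three cradles hold a stored bottle, which differs from start to start
- bay2_foot (a point): Cradle 2 (middle): where the foot centre of a bottle fully seated in it lies, against the stop, 55 mm above the bench. Two of the three cradles hold a stored bottle, which differs from start to start
- bay3_foot (a point): Cradle 3 (rack y +110 mm): where the foot centre of a bottle fully seated in it lies, against the stop, 55 mm above the bench. Two of the three cradles hold a stored bottle, which differs from start to start
- bay1_shoulder (a point): Cradle 1: where the point 150 mm from the foot lies on the axis of a bottle fully seated in it
- bay2_shoulder (a point): Cradle 2: where the point 150 mm from the foot lies on the axis of a bottle fully seated in it
- bay3_shoulder (a point): Cradle 3: where the point 150 mm from the foot lies on the axis of a bottle fully seated in it
- stored1: A bottle like the first, already lying in one of the cradles. Origin: centre of its foot; z axis towards its valve. Leave in place
- stored2: The other stored bottle, lying in another cradle. Origin and axes the same. Leave in place
- bar (a joint): Angle (rad) of the retaining bar: 0 = fully down (on its stop, 7 mm clear above the bottles), growing as it swings up and back towards the low end; starts open at 1.1 to 1.3, travel to 1.6. Its hinge is stiff by friction: it stays where it is left, and about 2 N at the crossbar moves it
- bar_mid (a point): Middle of the bar's straight crossbar (8 mm steel, 310 mm long along the rack's y, a yellow 11 mm sleeve over the middle 200 mm). It is carried by two side arms 79 mm from the hinge line; between neighbouring bottles there is a 60 mm wide gap where a finger can push it
- bar_hinge (a point): Middle of the bar's hinge line, which is parallel to the rack's y, 55 mm above the bench at the low end. At joint angle q the arms point from the hinge line at 0.824 + q rad above the rack's +x direction
- jar: Bystander: amber jar with black lid, 68 mm diameter, 85 mm high. Origin: centre of its underside
- sprayer: Bystander: white spray bottle with red head, 68 mm diameter, 187 mm high. Origin: centre of its underside
- wrench: Bystander: steel wrench lying flat, 160 mm long along its x. Origin: its underside

How it is judged:
By the outcome, as a careful person would: the job done as asked, in the order asked, and still so for the second after the job is handed in, with the robot touching nothing.
It also fails if it takes over 62 s, if anything falls off the work surface, if the arm or the gripper's body presses on something with over 40 N, if the wrist force passes 120 N, or if a joint passes its speed limit or range.

## Working session

There is one attempt and no reset: what is moved stays moved. The work goes in short steps, Python scripts to look and compute and a tool call to move; the robot and the scene stay as the last step left them, time stands still between calls to the robot, and variables do not carry over. Pictures are saved under pics/ and viewed, and the job is handed in when it is done.

Besides the shell and the picture viewer there is one more tool, called after ">>>" as name(argument=value, ...) on one line, values as JSON. step_arm: Moves the arm, as the interface text tells. Its arguments: {"type":"object","properties":{"targets":{"type":"array"},"force":{"type":"number"}},"required":["targets"]}

```bash
ls; mkdir -p pics
python3 - <<'E'
from rig import bot
import cv2
for n in ["scene","top"]:
    im=bot.capture(n); cv2.imwrite(f"pics/{n}0.png",im[:,:,::-1])
    ci=bot.camera_info(n); print(n,ci)
    import numpy as np
    R=cv2.Rodrigues(np.array(ci["rvec"]))[0]; t=np.array(ci["tvec"])
    for k in ["bottle","rack","bar","stored1","jar","sprayer","wrench","bar_mid"]:
        for d in bot.recognise(k,n)[:3]:
            print(k,round(d["confidence"],2),(R.T@(np.array(d["at"])-t)).round(4))
s=bot.read_state();print(s, bot.hold_point_z)
E
```

```text
pics
scene {'fx': 472.20488296183527, 'fy': 472.20488296183527, 'cx': 273.6303835441346, 'cy': 217.05112540007724, 'distortion': array([-0.03523945,  0.        ,  0.        ,  0.        ,  0.        ]), 'rvec': array([ 2.38251768,  0.92380862, -0.27682151]), 'tvec': array([-0.4572546 , -0.22012517,  1.43417612])}
bottle 0.82 [ 0.5449 -0.312   0.1291]
rack 0.78 [0.5519 0.0254 0.0464]
rack 0.19 [0.4956 0.0248 0.1309]
bar 0.88 [0.4874 0.0242 0.1289]
stored1 0.9 [0.6009 0.1395 0.107 ]
stored1 0.8 [ 0.606  -0.079   0.1034]
stored1 0.33 [0.5478 0.025  0.0457]
jar 0.65 [ 0.6903 -0.3956  0.0821]
jar 0.47 [0.5977 0.1403 0.1051]
sprayer 0.82 [0.5972 0.3877 0.1093]
wrench 0.82 [ 0.4331 -0.1433  0.0061]
bar_mid 0.86 [0.493  0.0219 0.1311]
bar_mid 0.49 [0.5496 0.0257 0.0457]
top {'fx': 485.7295921292584, 'fy': 485.7295921292584, 'cx': 282.6248452608785, 'cy': 216.5880748769082, 'distortion': array([0.03267165, 0.        , 0.        , 0.        , 0.        ]), 'rvec': array([ 2.17669593, -2.12588977,  0.17926598]), 'tvec': array([0.01090801, 0.5470193 , 1.57006208])}
bottle 0.73 [ 0.5177 -0.2993  
[... 397 characters left out ...]
{'time_s': 0.9, 'joint_pos': array([ 1.18409853,  0.46856165, -0.04856613,  1.53245606,  0.02411291,
        1.14101222, -0.08230704]), 'joint_velocities': array([ 0.00094382,  0.00060492, -0.00172355,  0.00049914,  0.00173691,
        0.0013085 ,  0.00138553]), 'effort': array([ 4.12523250e-04, -5.07821059e+01, -8.04994139e-02, -2.36455858e+01,
       -6.12190110e-02,  3.11495061e-02,  3.50468736e-05]), 'eef_pos': array([ 0.23642811, -0.63228024,  0.22261727]), 'orientation': array([ 3.14144545e+00, -1.68298660e-05,  3.57774918e-01]), 'force': array([-0.44574351, -0.30874473,  0.26091624]), 'moment': array([-0.00302718,  0.01707935,  0.06742922]), 'gripper_width': 1.0024745906864745} 0.0187
```

View pics/scene0.png

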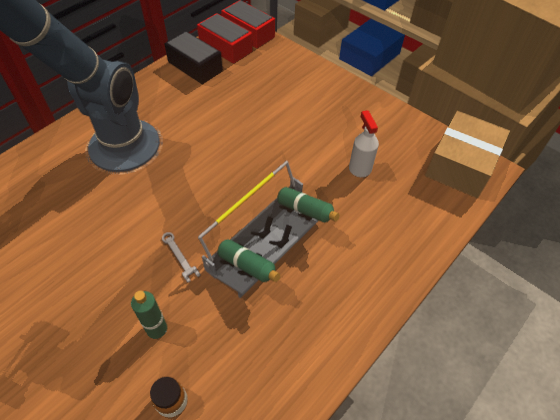

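View pics/top0.png

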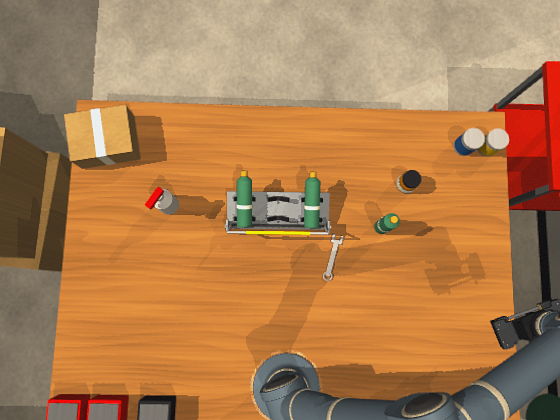

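The middle cradle (bay 2) is empty: stored bottles show at about (245,200) and (313,200) in the top view. The bar is open on the robot side, and the green bottle stands at about (387,223). Next I'll fit silhouettes to get precise poses.

```bash
cat > h.py <<'E'
import cv2,numpy as np
from rig import bot
def cam(n):
    c=bot.camera_info(n);K=np.array([[c["fx"],0,c["cx"]],[0,c["fy"],c["cy"]],[0,0,1]])
    return np.array(c["rvec"]),np.array(c["tvec"]),K,np.array(c["distortion"])
def proj(P,c):
    return cv2.projectPoints(np.asarray(P,float).reshape(-1,3),*c)[0].reshape(-1,2)
def bott(foot,axis,prof=((0,25),(150,25),(168,13))):
    a=np.array(axis,float);a/=np.linalg.norm(a)
    u=np.cross(a,[0.3,0.9,0.2]);u/=np.linalg.norm(u);v=np.cross(a,u)
    th=np.linspace(0,2*np.pi,40)
    return np.concatenate([foot+a*z/1000+r/1000*(np.cos(th)[:,None]*u+np.sin(th)[:,None]*v) for z,r in prof])
def rast(hulls,shape=(420,560),S=4):
    m=np.zeros((shape[0]*S,shape[1]*S),np.uint8)
    for p in hulls:
        h=cv2.convexHull(((p+.5)*S-.5).astype(np.float32)).round().astype(np.int32)
        cv2.fillPoly(m,[h],255)
    return cv2.resize(m,(shape[1],shape[0]),interpolation=cv2.INTER_AREA)/255.
def green(im):
    i=im.astype(int);return ((i[...,1]>i[...,0]*1.15)&(i[...,1]>25)&(i[...,1]>=i[...,2])).astype(np.uint8)
E
python3 - <<'E'
import cv2,numpy as np
for n,b in [("scene",(110,150,360,360)),("top",(210,150,430,250))]:
    im=cv2.imread(f"pics/{n}0.png");from h import green
    g=green(im[:,:,::-1])
    x0,y0,x1,y1=b;c=im[y0:y1,x0:x1];gm=cv2.cvtColor(g[y0:y1,x0:x1]*255,cv2.COLOR_GRAY2BGR)
    o=np.vstack([c,gm]) if n=="top" else np.hstack([c,gm])
    s=min(800/o.shape[1],600/o.shape[0]);cv2.imwrite(f"pics/{n}z.png",cv2.resize(o,None,fx=s,fy=s,interpolation=cv2.INTER_NEAREST))
E
```

```text
(no output)
```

View pics/scenez.png

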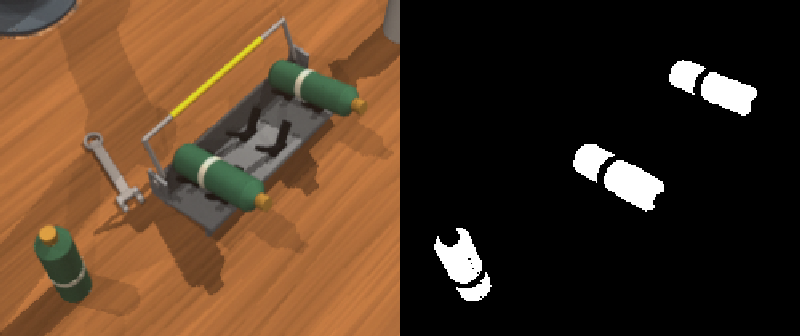

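View pics/topz.png

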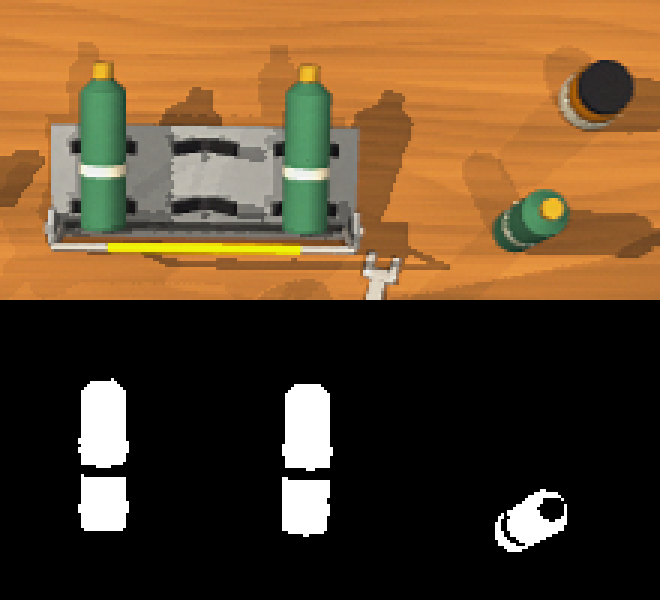

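Masks are clean, so I'll fit the poses.

```bash
cat > fit.py <<'E'
import cv2,numpy as np
from h import *
from scipy.optimize import minimize
ims={n:cv2.imread(f"pics/{n}0.png")[:,:,::-1] for n in("scene","top")}
C={n:cam(n) for n in ims}
seed={"b":[.535,-.30,.08],"s1":[.595,-.072,.1],"s3":[.595,.143,.1]}
hull={n:{} for n in ims}
for n in ims:
    g=cv2.morphologyEx(green(ims[n]),cv2.MORPH_CLOSE,np.ones((9,9)))
    k,l,st,ce=cv2.connectedComponentsWithStats(g)
    for s in seed:
        p=proj(seed[s],C[n])[0]
        j=min([j for j in range(1,k) if st[j,4]>100],key=lambda j:np.hypot(*(ce[j]-p)))
        h=np.argwhere(l==j)[:,::-1].astype(float)
        hull[n][s]=rast([np.concatenate([h+[a,b] for a in(-.5,.5) for b in(-.5,.5)])]); 
def cost(f,keys):
    e=0
    for n in ims:
        for k in keys:
            e+=np.abs(rast([proj(f(k),C[n])])-hull[n][k]).sum()
    return e
fb=lambda q:(lambda k:bott(np.array([q[0],q[1],0]),[0,0,1]))
r=minimize(lambda q:cost(fb(q),["b"]),[.53,-.31],method="Nelder-Mead",options=dict(initial_simplex=[[.53,-.31],[.54,-.31],[.53,-.30]],xatol=2e-4,fatol=.1));print("bottle",r.x,r.fun)
c,s=np.cos(np.radians(20)),np.sin(np.radians(20))
def fr(q):
    x,y,w=q;R=np.array([[np.cos(w),-np.sin(w)],[np.sin(w),np.cos(w)]])
    def f(k):
        o=R@[0,-.11 if k=="s1" else .11]
        a=R@[c,0]
        return bott(np.array([x+o[0],y+o[1],.055]),[a[0],a[1],s])
    return f
q0=np.array([.525,.035,0.])
r=minimize(lambda q:cost(fr(q),["s1","s3"]),q0,method="Nelder-Mead",options=dict(initial_simplex=[q0,q0+[.01,0,0],q0+[0,.01,0],q0+[0,0,.05]],xatol=2e-4,fatol=.1));print("rack foot mid",r.x,r.fun)
x,y,w=r.x
# bar angle
ys={}
for n in ims:
    i=ims[n].astype(int); m=((i[...,0]>170)&(i[...,1]>170)&(i[...,2]<110)).astype(np.uint8); ys[n]=m; print(n,"yellow",m.sum(),np.argwhere(m).mean(0)[::-1])
best=[]
for qq in np.arange(1,1.45,.01):
    a=.824+qq;e=0
    ax=np.array([-np.sin(w),np.cos(w),0]);ce=np.array([x+.079*np.cos(a)*np.cos(w),y+.079*np.cos(a)*np.sin(w),.055+.079*np.sin(a)])
    for n in ims:
        P=bott(ce-.1*ax,ax,((0,5.5),(200,5.5)));
        e+=np.abs(rast([proj(P,C[n])])-ys[n]).sum()
    best.append((e,qq,ce))
print(sorted(best,key=lambda t:t[0])[:3])
E
python3 fit.py
```

```text
bottle [ 0.52688046 -0.31078308] 86.1686274509804
rack foot mid [0.51167481 0.04118159 0.00734777] 402.83921568627454
scene yellow 219 [244.10045662 197.46575342]
top yellow 1423 [134.20941673 149.76739283]
[(np.float64(1419.6431372549018), np.float64(1.1), array([0.48434901, 0.0409808 , 0.12912328])), (np.float64(1424.1686274509802), np.float64(1.12), array([0.48287215, 0.04096995, 0.12856196])), (np.float64(1430.9882352941177), np.float64(1.1300000000000001), array([0.482138  , 0.04096456, 0.12827025]))]
```

```bash
cat >> fit.py <<'E'
for n in ims:
    print(n,[ (k,round(np.abs(rast([proj(fr(r.x)(k),C[n])])-hull[n][k]).sum()),round(hull[n][k].sum())) for k in("s1","s3")])
    S=4;o=cv2.resize(ims[n][:,:,::-1],None,fx=S,fy=S,interpolation=cv2.INTER_NEAREST)
    for k in ("b","s1","s3"):
        P=fr(r.x)(k) if k!="b" else bott(np.array([.5269,-.3108,0]),[0,0,1])
        h=cv2.convexHull(((proj(P,C[n])+.5)*S).astype(np.float32)).astype(int);cv2.polylines(o,[h],True,(0,0,255),1)
        cv2.drawContours(o,cv2.findContours((cv2.resize(hull[n][k],None,fx=S,fy=S)>.5).astype(np.uint8),0,1)[0],-1,(255,255,0),1)
    x0,y0,x1,y1=[(130,180,340,340),(220,160,420,245)][n=="top"]
    o=o[y0*S:y1*S,x0*S:x1*S];f=min(800/o.shape[1],600/o.shape[0],1);cv2.imwrite(f"pics/{n}fit.png",cv2.resize(o,None,fx=f,fy=f,interpolation=cv2.INTER_AREA))
E
python3 fit.py
```

```text
bottle [ 0.52688046 -0.31078308] 86.1686274509804
rack foot mid [0.51167481 0.04118159 0.00734777] 402.83921568627454
scene yellow 219 [244.10045662 197.46575342]
top yellow 1423 [134.20941673 149.76739283]
[(np.float64(1419.6431372549018), np.float64(1.1), array([0.48434901, 0.0409808 , 0.12912328])), (np.float64(1424.1686274509802), np.float64(1.12), array([0.48287215, 0.04096995, 0.12856196])), (np.float64(1430.9882352941177), np.float64(1.1300000000000001), array([0.482138  , 0.04096456, 0.12827025]))]
scene [('s1', 127, 1300), ('s3', 108, 1090)]
top [('s1', 77, 818), ('s3', 90, 831)]
```

View pics/scenefit.png

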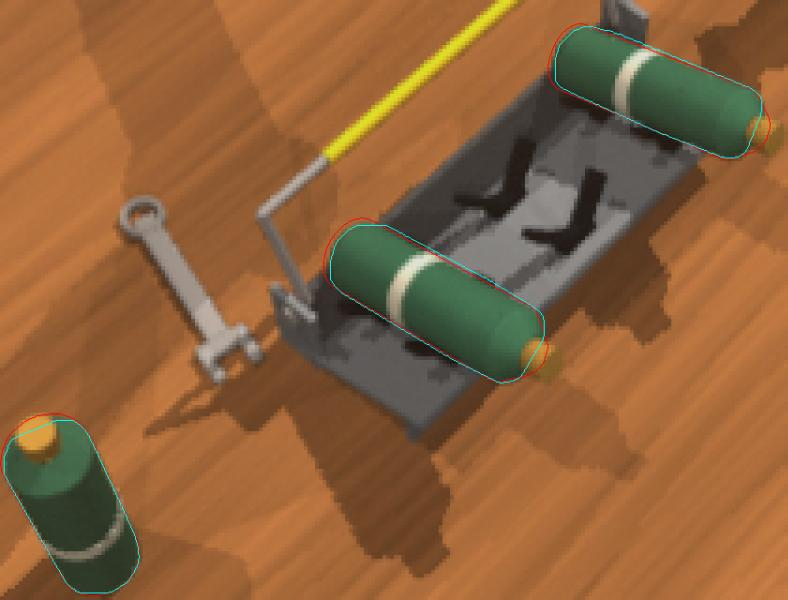

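View pics/topfit.png

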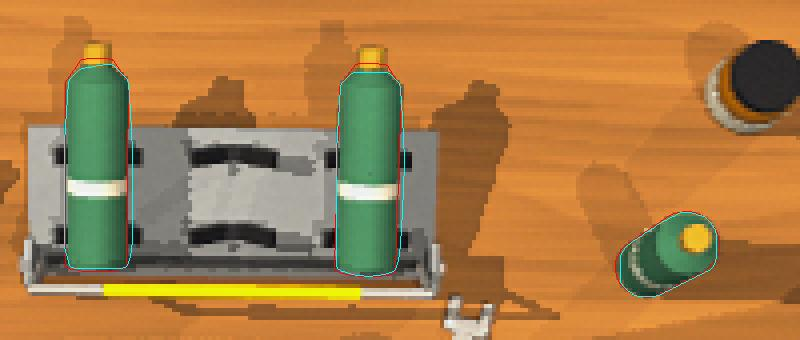

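```bash
sed -i 's/(150,25),(168,13)/(150,25),(160,19)/' h.py; sed -i 's/q0=np.array(\[.525,.035,0.\])/q0=np.array([.515,.037,0.02])/' fit.py; python3 fit.py | grep -v yellow
python3 - <<'E'
import cv2,numpy as np
from h import *
from scipy.optimize import minimize
# sleeve: subpixel line ends in both pictures
for n,b in (("scene",(200,150,300,240)),("top",(225,220,330,245))):
    i=cv2.imread(f"pics/{n}0.png")[:,:,::-1].astype(int)
    m=((i[...,0]>130)&(i[...,1]>120)&(i[...,2]<.45*i[...,1])&(i[...,1]>.8*i[...,0]))
    m2=np.zeros_like(m);m2[b[1]:b[3],b[0]:b[2]]=m[b[1]:b[3],b[0]:b[2]]
    P=np.argwhere(m2)[:,::-1].astype(float);c=P.mean(0);U,S,V=np.linalg.svd(P-c);t=(P-c)@V[0]
    print(n,len(P),c,c+V[0]*t.min(),c+V[0]*t.max())
E
```

```text
bottle [ 0.52688046 -0.31078308] 86.1686274509804
rack foot mid [0.51212946 0.04078901 0.00964883] 340.43529411764706
[(np.float64(1418.278431372549), np.float64(1.12), array([0.48332736, 0.0405111 , 0.12856196])), (np.float64(1421.1686274509802), np.float64(1.11), array([0.48406438, 0.04051821, 0.12884631])), (np.float64(1435.3921568627452), np.float64(1.1300000000000001), array([0.48259323, 0.04050401, 0.12827025]))]
scene [('s1', 113, 1300), ('s3', 101, 1090)]
top [('s1', 58, 818), ('s3', 69, 831)]
scene 279 [244.46953405 197.14695341] [272.70884348 172.82294199] [216.82542414 220.95828798]
top 178 [276.47752809 232.28089888] [245.98671402 231.71168848] [309.02075118 232.88842418]
```

Run:
```python
import cv2,numpy as np
from h import *
C={n:cam(n) for n in("scene","top")}
def tri(a,b):
    Ps=[];pts=[]
    for n,p in(("scene",a),("top",b)):
        rv,t,K,d=C[n];pts.append(cv2.undistortPoints(np.array([[p]],float),K,d).reshape(2,1));Ps.append(np.hstack([cv2.Rodrigues(rv)[0],t[:,None]]))
    X=cv2.triangulatePoints(Ps[0],Ps[1],*pts);X=(X[:3]/X[3]).ravel()
    return X.round(4),[ (proj(X,C[n])[0]-p).round(2) for n,p in(("scene",a),("top",b))]
print(tri([272.7,172.8],[246,231.7]),tri([216.8,221],[309,232.9]))
# V support & rack visible corners: top near-left base corner etc. in top view zoom (x4 at 220,160)
print(tri([244.5,197.15],[277.5,232.3]))
rv,t,K,d=C["top"]
R=cv2.Rodrigues(rv)[0]
def onz(p,z):
    r=R.T@np.append(cv2.undistortPoints(np.array([[p]],float),K,d).ravel(),1);o=-R.T@t
    return o+r*(z-o[2])/r[2]
for nm,p,z in(("valveL",(220+97/4,160+46/4),.116),("valveR",(220+370/4,160+48/4),.116)):print(nm,onz(p,z))
print(bot.read_state()["time_s"])
```

```text
(array([0.4835, 0.1392, 0.1339]), [array([-0.7 ,  0.12]), array([-0.44, -0.39])]) (array([ 0.4844, -0.0576,  0.1293]), [array([-0.35,  0.06]), array([-0.22, -0.16])])
(array([0.4832, 0.0397, 0.1281]), [array([ 0.19, -0.03]), array([0.12, 0.1 ])])
valveL [0.67798237 0.1509182  0.116     ]
valveR [ 0.68220894 -0.06760198  0.116     ]
0.9
```

>>> step_arm(targets=[0,2.9,3.2,0,-2.5,0,2.9,3.2,0,-2.5,0,2.9,3.2,0,-2.5,0,2.9,3.2,0,-2.5,0,2.9,3.2,0,-2.5,0,2.9,3.2,0,-2.5,0,2.9,3.2,0,-2.5,0,2.9,3.2,0,-2.4])

```text
time_s: 1.7
eef_pos: [0.4695, -0.3749, 0.2229]
orientation: [3.141, -0.0, 0.009]
force: [1.1, -1.1, -0.2]
gripper_width: 0.999
```

>>> step_arm(targets=[0,2.9,3.2,0,0,0,2.95,3.35,0,0,0,0,0,0,0,0,0,0,0,0])

```text
time_s: 2.1
eef_pos: [0.5277, -0.3095, 0.2225]
orientation: [3.141, 0.0, 0.014]
force: [-0.1, -0.1, 0.1]
gripper_width: 1.0
```

Run:
```python
from h import *
s=bot.read_state();print(s["time_s"],s["eef_pos"],s["orientation"],s["force"])
c=cam("wrist");im=bot.capture("wrist");
o=im[:,:,::-1].copy()
for z in(0,.15,.18):
    for r,dz in((25 if z<.16 else 11,0),):
        P=bott(np.array([.5269,-.3108,z]),[0,0,1],((0,r),));cv2.polylines(o,[proj(P,c).astype(int)],True,(0,0,255),1)
cv2.imwrite("pics/w1.png",o)
R=cv2.Rodrigues(c[0])[0]
for d in bot.recognise("bottle","wrist"):print(d["confidence"],R.T@(np.array(d["at"])-c[1]))
```

```text
2.1 [ 0.52773326 -0.30952404  0.22254544] [3.14149756e+00 1.90865318e-05 1.36324529e-02] [-0.10351849 -0.14985206  0.0579564 ]
0.56 [ 0.54146227 -0.31215949  0.15339824]
```

View pics/w1.png

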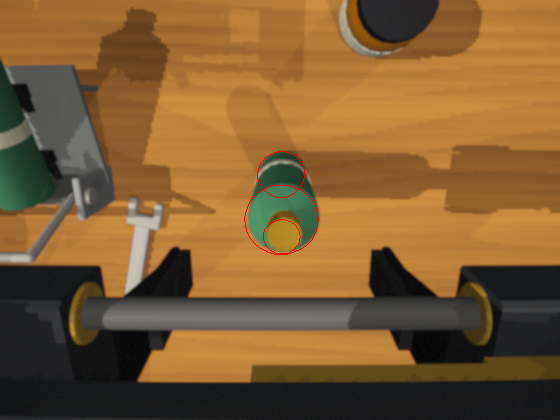

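The wrist overlay lands on the bottle, with the foot at (281,177) and valve at (282,236). I'll descend and grip.

>>> step_arm(targets=[0,-0.05,-0.15,-2.5,0,0,0,0,-3.5,0,0,0,0,-3,0,0,0,0,-1.65,0,0,0,0,0,0])

```text
time_s: 2.7
eef_pos: [0.5233, -0.3133, 0.1134]
orientation: [-3.14, 0.006, 0.007]
force: [-0.3, -0.3, -0.4]
gripper_width: 0.998
```

>>> step_arm(targets=[120,0,0,0,0,120,0,0,0,0,120,0,0,0,0,120,0,0,0,0,120,0,0,0,0,120,0,0,0,0], force=20)

```text
time_s: 3.3
eef_pos: [0.5266, -0.3121, 0.1164]
orientation: [3.142, -0.001, 0.011]
force: [-0.8, 1.3, 2.7]
gripper_width: 0.563
```

>>> step_arm(targets=[170,0,0,0,0,170,0,0,0,0,170,0,0,0.5,0,170,0,0,2.5,0,170,0,0,4,0,170,0,0,4,0,170,0,0,4,0,170,0,0,3,0], force=20)

```text
time_s: 4.1
eef_pos: [0.5264, -0.3125, 0.2982]
orientation: [3.141, -0.001, 0.01]
force: [0.9, -0.4, -3.6]
gripper_width: 0.566
```

```bash
cat > plan.py <<'E'
import numpy as np
c,s=np.cos(np.radians(20)),np.sin(np.radians(20))
FX,FY,W=.512,.0408,.01
def G(phi,fu,fv,L=135):
    p=np.radians(phi);u=fu+L*np.cos(p);v=fv+L*np.sin(p)
    x=(u*c-v*s)/1000;z=(55+u*s+v*c)/1000
    return np.array([FX+x,FY+x*W,z-.0187])
if __name__=="__main__":
    for r in[(70,48,40),(70,48,-10),(70,60,-13),(60,59.5,-14),(45,58.7,-13),(30,57.8,-10),(15,55.6,-6),(5,52,-2),(0,50,0),(-3,46,2.5),(-3,20,4),(-1.5,6,2),(0,0,0)]: print(r,(100*G(*r)).round(2))
E
python3 plan.py
python3 - <<'E'
from rig import bot
import cv2
cv2.imwrite("pics/s2.png",bot.capture("scene")[180:380,60:360,::-1].repeat(2,0).repeat(2,1)); s=bot.read_state();print(s["eef_pos"],s["force"],s["orientation"],s["gripper_width"])
E
```

```text
(70, 48, 40) [54.34  4.11 22.53]
(70, 48, -10) [56.05  4.13 17.83]
(70, 60, -13) [57.28  4.14 17.96]
(60, 59.5, -14) [59.61  4.16 17.64]
(45, 58.7, -13) [62.87  4.2  16.65]
(30, 57.8, -10) [65.65  4.22 15.01]
(15, 55.6, -6) [67.69  4.24 12.71]
(5, 52, -2) [68.39  4.25 10.93]
(0, 50, 0) [68.58  4.25  9.96]
(-3, 46, 2.5) [68.35  4.25  9.39]
(-3, 20, 4) [65.85  4.23  8.64]
(-1.5, 6, 2) [64.5   4.21  8.31]
(0, 0, 0) [63.89  4.21  8.25]
[ 0.52841176 -0.31351058  0.30346943] [ 2.12288912 -1.29799133  1.00182546] [ 3.13653924 -0.00858184  0.01016994] 0.5668565950473018
```

View pics/s2.png

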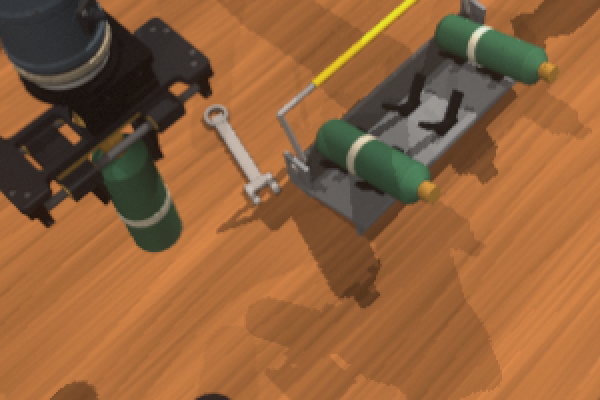

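The bottle is held upright and clear of the bench. I'll carry it over the middle cradle.

>>> step_arm(targets=[170,0,2,0,0,170,0.2,4,0,0,170,0.3,4.5,0,0,170,0.3,4.5,0,0,170,0.3,4.5,0,0,170,0.3,4.5,0,0,170,0.3,4.5,0,0,170,0.3,3.7,0,0])

```text
time_s: 4.95
eef_pos: [0.5455, 0.0125, 0.2951]
orientation: [-3.141, 0.002, 0.013]
force: [0.7, 0.8, -3.4]
gripper_width: 0.565
```

>>> step_arm(targets=[170,0.2,2,0,0,170,0,1,0,0,170,0,0,0,0,170,0,0,0,0,170,0,0,0,0])

```text
time_s: 5.45
eef_pos: [0.5484, 0.0375, 0.2958]
orientation: [3.14, 0.001, 0.007]
force: [0.3, -1.1, -3.7]
gripper_width: 0.57
```

Run:
```python
from rig import bot
import cv2
s=bot.read_state();print(s["time_s"],s["eef_pos"],s["force"],s["orientation"],s["gripper_width"])
cv2.imwrite("pics/s3.png",bot.capture("scene")[100:320,140:380,::-1].repeat(3,0).repeat(3,1)[:600]); 
cv2.imwrite("pics/w3.png",bot.capture("wrist")[:,:,::-1])
```

```text
5.45 [0.54840557 0.03745767 0.295762  ] [ 0.3269606  -1.05141694 -3.69764628] [3.14043595e+00 5.67220442e-04 7.18391174e-03] 0.5699226582100745
```

View pics/s3.png

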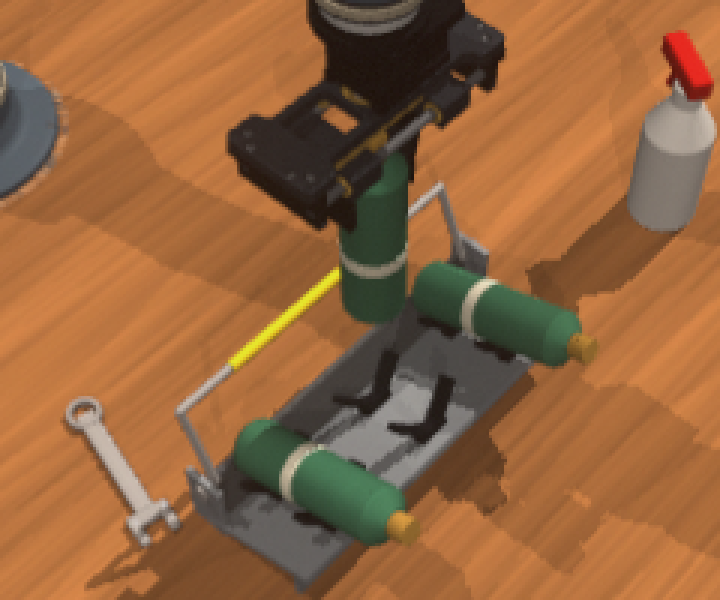

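View pics/w3.png

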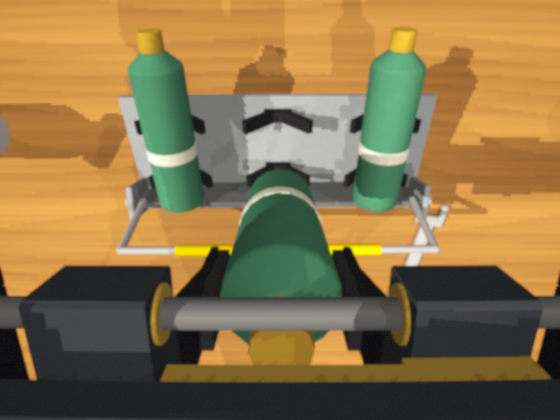

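Held bottle at (280,250) hangs above the cradle, centred between the stored bottles. I'll refine the rack pose from this wrist view.

Run:
```python
from h import *
from scipy.optimize import minimize
im=cv2.imread("pics/w3.png")[:,:,::-1];c=cam("wrist")
g=cv2.morphologyEx(green(im),cv2.MORPH_CLOSE,np.ones((19,19)));g[:,210:345]=0;g[230:]=0
k,l,st,ce=cv2.connectedComponentsWithStats(g)
js=[j for j in range(1,k) if st[j,4]>2000];print(ce[js],st[js])
H=rast([np.argwhere(l==j)[:,::-1].astype(float) for j in js])
cc,ss=np.cos(np.radians(20)),np.sin(np.radians(20))
def mod(q):
    x,y,w=q;R=np.array([[np.cos(w),-np.sin(w)],[np.sin(w),np.cos(w)]]);a=R@[cc,0];out=[]
    for yy in(-.11,.11):
        o=R@[0,yy];out.append(proj(bott(np.array([x+o[0],y+o[1],.055]),[a[0],a[1],ss]),c))
    return out
q0=np.array([.512,.041,.01])
r=minimize(lambda q:np.abs(rast(mod(q))-H).sum(),q0,method="Nelder-Mead",options=dict(initial_simplex=[q0,q0+[.008,0,0],q0+[0,.008,0],q0+[0,0,.04]],xatol=2e-4));print(r.x,r.fun,H.sum())
o=im[:,:,::-1].copy()
for p in mod(r.x):cv2.polylines(o,[cv2.convexHull(p.astype(np.float32)).astype(int)],True,(0,0,255),1)
cv2.imwrite("pics/w3f.png",o[:260])
```

```text
[[386.95072574 128.8132162 ]
 [167.22295582 130.27844083]] [[ 352   51   74  161 7854]
 [ 128   52   82  160 7876]]
[0.51209518 0.03979776 0.01350951] 1445.0823529411764 16679.647058823528
```

View pics/w3f.png

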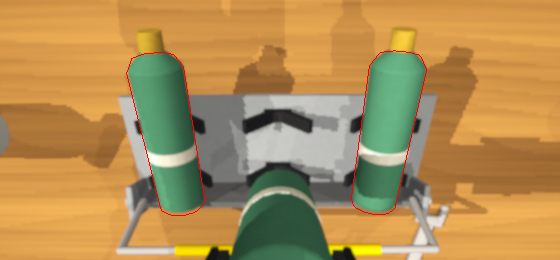

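>>> step_arm(targets=[170,0.5,0.13,-1.5,0,170,0.45,0,-2.5,0,170,0,0,-2.5,0,170,0,0,-2,0,170,0,0,-1.5,0,170,0,0,-1,0,170,0,0,-0.6,0,170,0,0,0,0])

```text
time_s: 6.35
eef_pos: [0.5576, 0.0409, 0.1792]
orientation: [3.141, 0.001, 0.01]
force: [0.8, -0.1, -3.9]
gripper_width: 0.57
```

>>> step_arm(targets=[170,0,0,0,0,170,0,0,0,0])

```text
time_s: 6.55
eef_pos: [0.5586, 0.0411, 0.181]
orientation: [-3.142, -0.002, 0.01]
force: [-0.7, 0.2, -2.1]
gripper_width: 0.567
```

```bash
cat > look.py <<'E'
import sys
from h import *
s=bot.read_state();print(s["time_s"],s["eef_pos"].round(4),s["force"].round(1),s["orientation"].round(3),round(s["gripper_width"],3))
n=sys.argv[1]
a=bot.capture("scene")[130:300,180:360,::-1].repeat(3,0).repeat(3,1)
cv2.imwrite(f"pics/s{n}.png",a)
E
python3 look.py 4
```

```text
6.55 [0.5586 0.0411 0.181 ] [-0.7  0.2 -2.1] [-3.142e+00 -2.000e-03  1.000e-02] 0.567
```

View pics/s4.png

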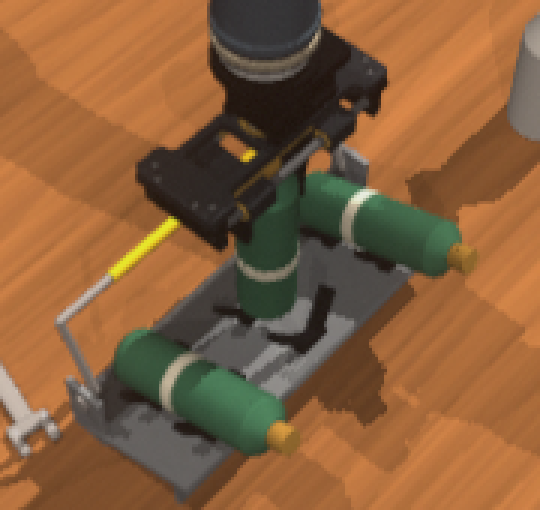

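>>> step_arm(targets=[170,0.4,0,0,0,170,0.4,0,0,0,170,0.4,0,0,0,170,0.4,0,0,0,170,0.4,0,0,0,170,0.4,0,-0.05,0,170,0.4,0,-0.05,0], force=15)

```text
time_s: 7.3
eef_pos: [0.5862, 0.0413, 0.1794]
orientation: [-3.141, 0.0, 0.01]
force: [-0.8, 1.1, -0.1]
gripper_width: 0.568
```

```bash
python3 look.py 5
```

```text
7.3 [0.5862 0.0413 0.1794] [-0.8  1.1 -0.1] [-3.141  0.     0.01 ] 0.568
```

View pics/s5.png

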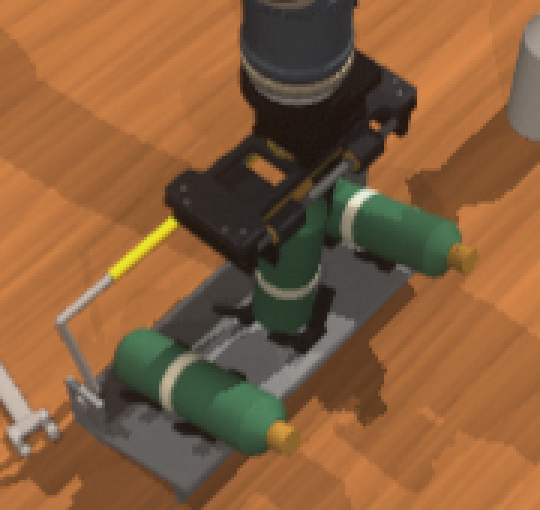

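The foot is caught behind the second support and the bottle has started to tilt at low force. I'll continue along the arc.

>>> step_arm(targets=[170,0.4,0,-0.05,0,170,0.4,0,-0.1,0,170,0.4,0.01,-0.1,0,170,0.5,0.01,-0.1,0,170,0.5,0.01,-0.15,0,170,0.5,0.01,-0.15,0,170,0.6,0,-0.2,0,170,0.5,0,-0.2,0])

```text
time_s: 8.15
eef_pos: [0.6246, 0.0416, 0.1684]
orientation: [-3.141, -0.0, 0.01]
force: [-0.9, 1.5, -1.2]
gripper_width: 0.567
```

```bash
python3 look.py 6
```

```text
8.15 [0.6246 0.0416 0.1684] [-0.9  1.5 -1.2] [-3.141 -0.     0.01 ] 0.567
```

View pics/s6.png

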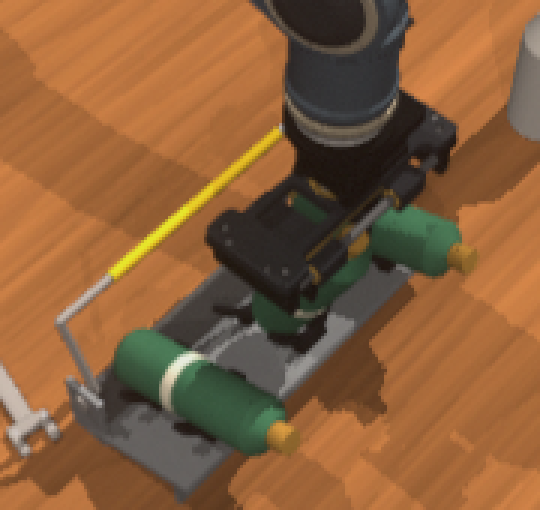

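>>> step_arm(targets=[170,0.58,0,-0.2,0,170,0.9,0.01,-0.5,0,170,0.95,0.01,-0.55,0,170,0.93,0,-0.59,0,170,0.7,0.01,-0.7,0,170,0.7,0.01,-0.8,0,170,0.64,0,-0.8,0,170,0,0,0,0])

```text
time_s: 9.0
eef_pos: [0.6783, 0.0417, 0.1255]
orientation: [3.142, 0.001, 0.01]
force: [-1.1, 0.5, -0.6]
gripper_width: 0.564
```

```bash
python3 look.py 7
```

```text
9.0 [0.6783 0.0417 0.1255] [-1.1  0.5 -0.6] [3.142e+00 1.000e-03 1.000e-02] 0.564
```

View pics/s7.png

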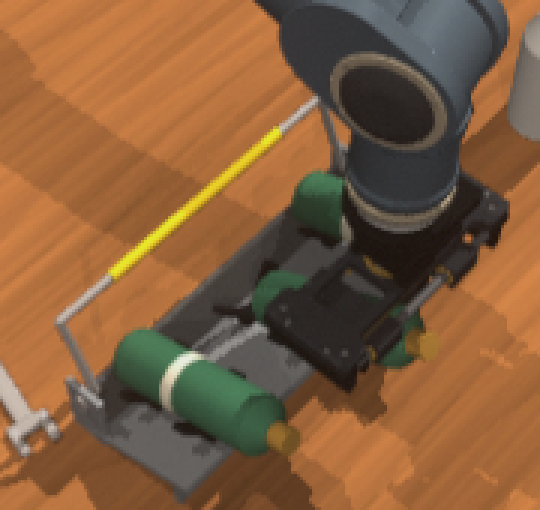

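>>> step_arm(targets=[170,0.35,0.01,-0.85,0,170,0.35,0,-0.93,0,170,0.19,0,-0.97,0,170,-0.1,0,-0.3,0,170,-0.13,0,-0.27,0,170,0,0,0,0])

```text
time_s: 9.65
eef_pos: [0.6845, 0.042, 0.0939]
orientation: [3.142, -0.0, 0.011]
force: [2.0, 1.0, 0.1]
gripper_width: 0.563
```

```bash
python3 look.py 8
```

```text
9.65 [0.6845 0.042  0.0939] [2.  1.  0.1] [ 3.142 -0.     0.011] 0.563
```

View pics/s8.png

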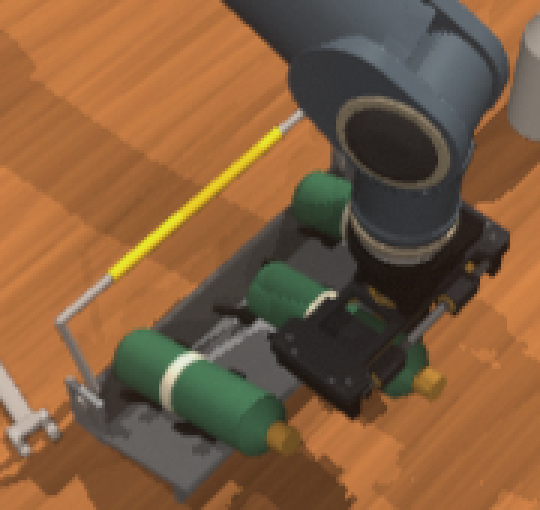

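The bottle now lies roughly parallel to the stored ones, foot up-slope of the stop. Next it slides down to the stop.

>>> step_arm(targets=[170,-0.6,0,-0.18,0,170,-0.6,0,-0.18,0,170,-0.6,0,-0.18,0,170,-0.6,-0.01,-0.18,0,170,-0.5,0,-0.12,0,170,-0.4,0,-0.09,0,170,0,0,0,0])

```text
time_s: 10.4
eef_pos: [0.6522, 0.0417, 0.0858]
orientation: [3.141, -0.003, 0.01]
force: [4.6, -0.3, 5.5]
gripper_width: 0.564
```

```bash
python3 look.py 9; python3 -c "
import cv2
from rig import bot
cv2.imwrite('pics/w9.png',bot.capture('wrist')[:,:,::-1])"
```

```text
10.4 [0.6522 0.0417 0.0858] [ 4.6 -0.3  5.5] [ 3.141e+00 -3.000e-03  1.000e-02] 0.564
```

View pics/s9.png

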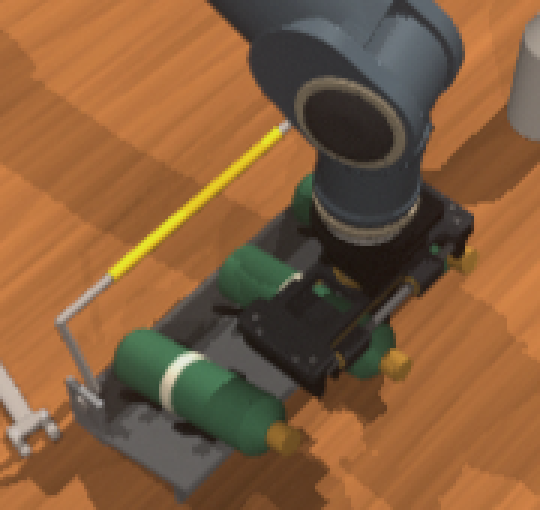

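View pics/w9.png

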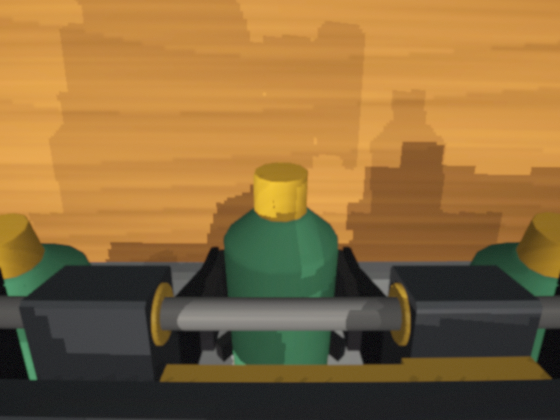

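>>> step_arm(targets=[170,0,0,0.12,0,170,-0.3,0,-0.08,0,170,-0.3,0,-0.08,0,170,-0.2,0,-0.06,0,170,0,0,0,0])

```text
time_s: 11.0
eef_pos: [0.6443, 0.0417, 0.0845]
orientation: [3.141, -0.003, 0.01]
force: [5.1, -0.2, 5.2]
gripper_width: 0.566
```

```bash
python3 look.py 10
```

```text
11.0 [0.6443 0.0417 0.0845] [ 5.1 -0.2  5.2] [ 3.141e+00 -3.000e-03  1.000e-02] 0.566
```

View pics/s10.png

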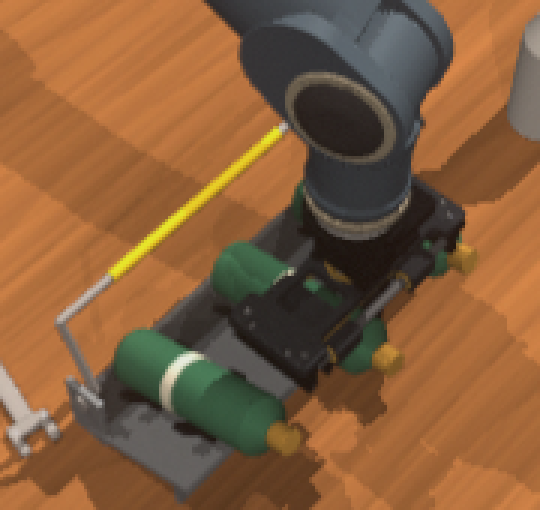

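>>> step_arm(targets=[170,0,0,0.15,0,170,0,0,0.1,0,170,-0.2,0,-0.05,0,170,-0.2,0,-0.05,0,170,0,0,0,0])

```text
time_s: 11.55
eef_pos: [0.6376, 0.0416, 0.084]
orientation: [3.141, 0.004, 0.011]
force: [0.1, -0.7, -2.8]
gripper_width: 0.561
```

```bash
cat > fitb.py <<'E'
# compare held bottle: view crop and expected seated outline
import sys
from h import *
s=bot.read_state();print(s["time_s"],s["eef_pos"].round(4),s["force"].round(1))
q=(.5125,.0402,.012);cc,ss=np.cos(np.radians(20)),np.sin(np.radians(20))
for n,b in(("scene",(180,160,350,300)),("top",(215,150,345,245))):
    c=cam(n);o=bot.capture(n)[:,:,::-1];S=4;o=cv2.resize(o,None,fx=S,fy=S,interpolation=cv2.INTER_CUBIC)
    for yy in(-.11,0,.11):
        P=bott(np.array([q[0]-np.sin(q[2])*yy,q[1]+yy,.055]),[cc,cc*q[2],ss])
        cv2.polylines(o,[cv2.convexHull(((proj(P,c)+.5)*S).astype(np.float32)).astype(int)],True,(0,0,255),1)
    x0,y0,x1,y1=b;cv2.imwrite(f"pics/{n}_{sys.argv[1]}.png",o[y0*S:y1*S,x0*S:x1*S])
E
python3 fitb.py 11
```

```text
11.55 [0.6376 0.0416 0.084 ] [ 0.1 -0.7 -2.8]
```

View pics/scene_11.png

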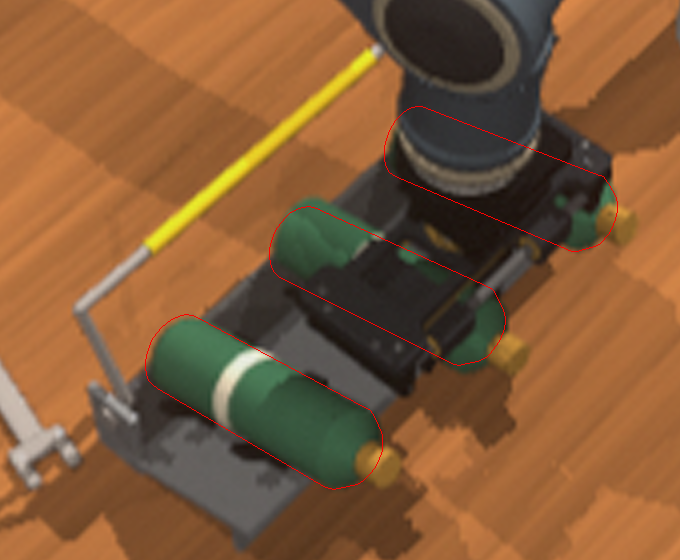

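View pics/top_11.png

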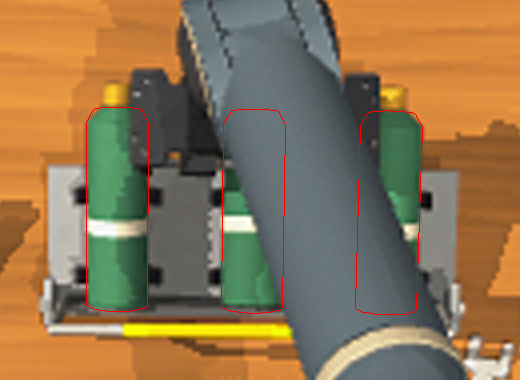

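The foot is still about 8 px too high in the 4x scene crop, at (300,200), held up by friction in the grip. I'll ease the grip in steps so it settles gently.

>>> step_arm(targets=[170,0,0,0,0,170,0,0,0,0,170,0,0,0,0], force=10)

```text
time_s: 11.95
eef_pos: [0.6391, 0.0417, 0.085]
orientation: [3.141, 0.001, 0.01]
force: [-1.2, -1.4, -2.7]
gripper_width: 0.563
```

>>> step_arm(targets=[170,0,0,0,0,170,0,0,0,0,170,0,0,0,0], force=7)

```text
time_s: 12.25
eef_pos: [0.6393, 0.0417, 0.0851]
orientation: [3.141, 0.001, 0.011]
force: [-2.2, -0.6, -1.7]
gripper_width: 0.571
```

```bash
python3 fitb.py 12
```

```text
12.25 [0.6393 0.0417 0.0851] [-2.2 -0.6 -1.7]
```

View pics/scene_12.png

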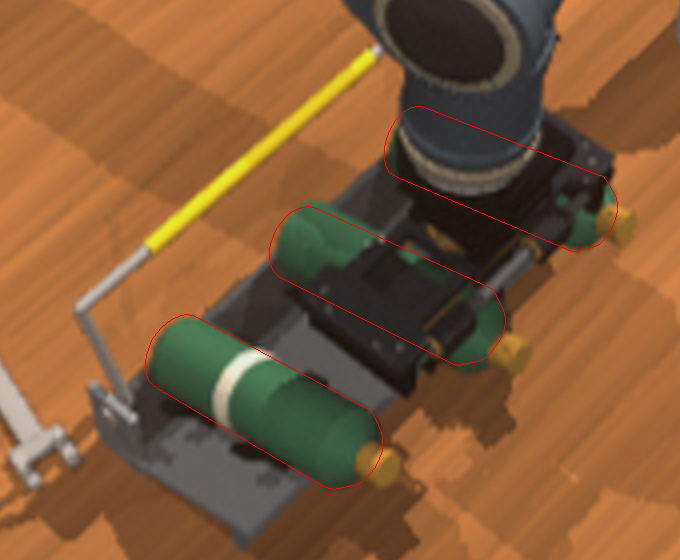

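Compared with the stored valves at (385,463) and (618,222), this valve at (514,352) is some 8 mm up-slope. I'll slide it down until it meets the stop.

>>> step_arm(targets=[170,0,0,0,0,170,-0.2,0,-0.07,0,170,-0.2,0,-0.07,0,170,0,0,0,0,170,0,0,0,0], force=10)

```text
time_s: 12.85
eef_pos: [0.6371, 0.0417, 0.0847]
orientation: [-3.142, -0.004, 0.01]
force: [2.7, -2.0, 1.6]
gripper_width: 0.572
```

>>> step_arm(targets=[170,-0.2,0,-0.07,0,170,0,0,0,0,170,0,0,0,0])

```text
time_s: 13.15
eef_pos: [0.6355, 0.0417, 0.0843]
orientation: [-3.142, -0.004, 0.01]
force: [4.6, -2.1, 4.1]
gripper_width: 0.569
```

```bash
python3 fitb.py 13
```

```text
13.15 [0.6355 0.0417 0.0843] [ 4.6 -2.1  4.1]
```

View pics/scene_13.png

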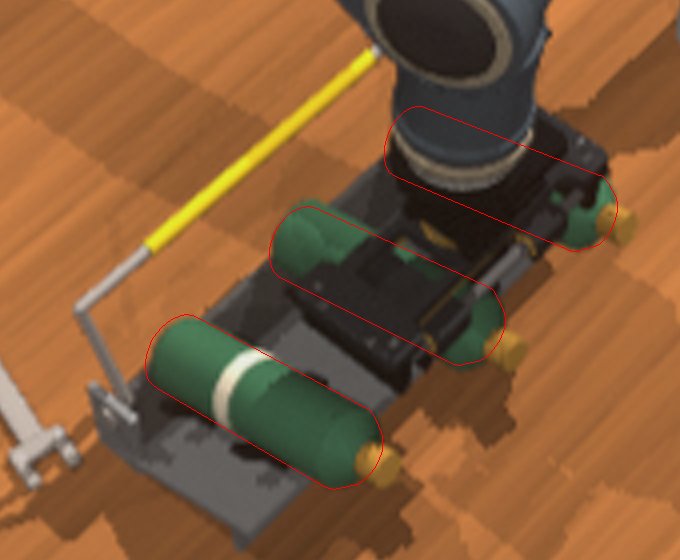

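View pics/top_13.png

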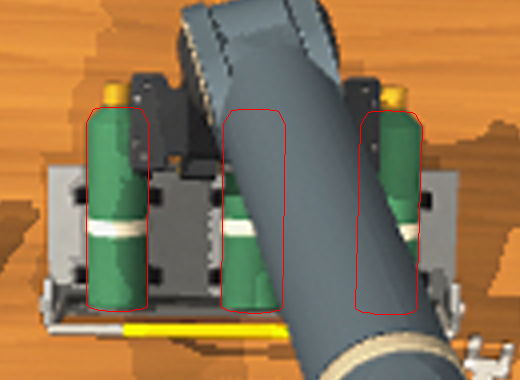

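>>> step_arm(targets=[170,0,0,0.15,0,170,0,0,0.15,0,170,0,0,0,0], force=5)

```text
time_s: 13.55
eef_pos: [0.6343, 0.0422, 0.0864]
orientation: [-3.141, -0.002, 0.011]
force: [4.7, -0.6, -1.1]
gripper_width: 0.565
```

```bash
python3 fitb.py 14
python3 - <<'E'
from h import *
q=(.5125,.0402,.012);cc,ss=np.cos(np.radians(20)),np.sin(np.radians(20))
c=cam("scene")
for yy in(-.11,0,.11):
    f=np.array([q[0]-np.sin(q[2])*yy,q[1]+yy,.055])
    print((4*(proj(f+.175*np.array([cc,cc*q[2],ss]),c)[0]+.5-[180,160])).round(1))
E
```

```text
13.55 [0.6343 0.0422 0.0864] [ 4.7 -0.6 -1.1]
[378.1 465.8]
[502.9 340.7]
[617.3 225.9]
```

View pics/scene_14.png

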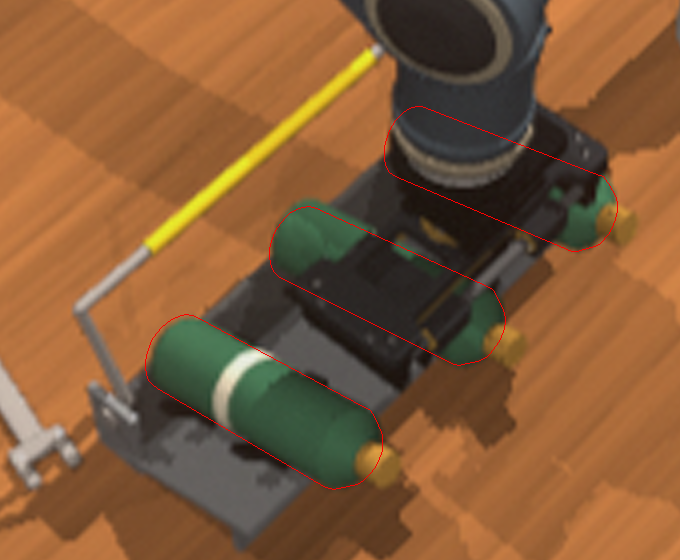

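>>> step_arm(targets=[170,0.15,0,0.1,0,170,0.1,0,0.1,0,170,0,0,0.1,0,170,0,0,0,0,170,0,0,0,0], force=5)

```text
time_s: 14.15
eef_pos: [0.6346, 0.042, 0.0882]
orientation: [3.141, 0.003, 0.011]
force: [-0.2, 0.2, -2.9]
gripper_width: 0.57
```

```bash
python3 fitb.py 15
```

```text
14.15 [0.6346 0.042  0.0882] [-0.2  0.2 -2.9]
```

View pics/scene_15.png

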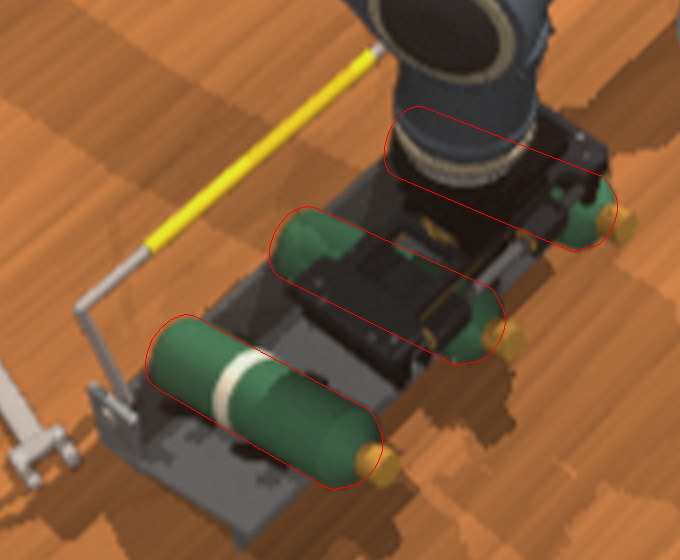

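>>> step_arm(targets=[170,0,0,-0.1,0,170,0,0,0,0,170,0,0,0,0])

```text
time_s: 14.55
eef_pos: [0.6358, 0.0418, 0.088]
orientation: [3.141, 0.001, 0.01]
force: [-2.4, -0.6, -0.9]
gripper_width: 0.565
```

>>> step_arm(targets=[170,0,0,-0.1,0,170,0,0,0,0,170,0,0,0,0], force=4)

```text
time_s: 14.85
eef_pos: [0.6364, 0.0418, 0.0874]
orientation: [3.141, -0.001, 0.01]
force: [-1.8, -0.6, 0.7]
gripper_width: 0.567
```

>>> step_arm(targets=[170,-0.15,0,-0.05,0,170,-0.15,0,-0.05,0,170,0,0,0,0,170,0,0,0,0], force=5)

```text
time_s: 15.25
eef_pos: [0.635, 0.0418, 0.0873]
orientation: [-3.141, -0.005, 0.01]
force: [3.3, -0.5, 5.4]
gripper_width: 0.565
```

```bash
python3 fitb.py 16
```

```text
15.25 [0.635  0.0418 0.0873] [ 3.3 -0.5  5.4]
```

View pics/scene_16.png

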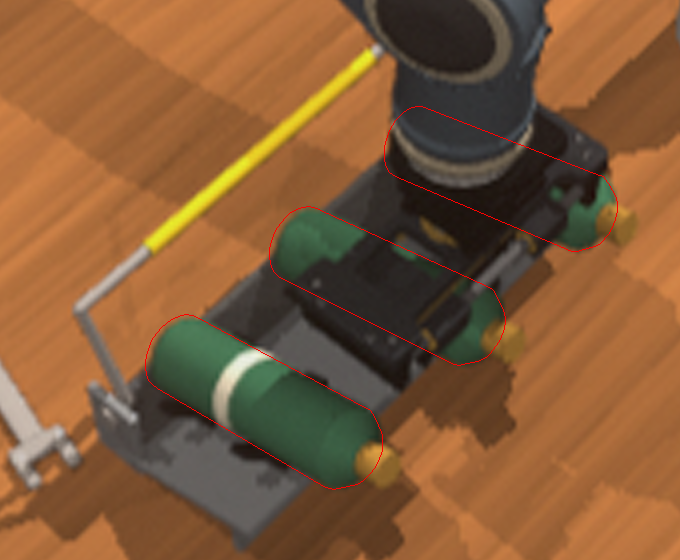

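View pics/top_16.png

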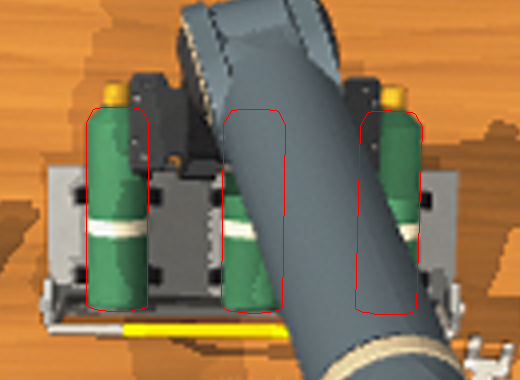

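The bottle lines up with the stored ones in both views: top-view bands are at y = 227, 229 and 231, and the foot edge is on the outline. I'll relieve the pressure and release.

>>> step_arm(targets=[170,0,0,0.12,0,170,0,0,0,0,90,0,0,0,0,60,0,0,0,0,30,0,0,0,0,20,0,0,0,0,20,0,0,0,0])

```text
time_s: 16.05
eef_pos: [0.6326, 0.042, 0.087]
orientation: [3.142, 0.001, 0.011]
force: [-0.6, -0.7, -0.1]
gripper_width: 0.887
```

```bash
python3 fitb.py 17
```

```text
16.05 [0.6326 0.042  0.087 ] [-0.6 -0.7 -0.1]
```

View pics/scene_17.png

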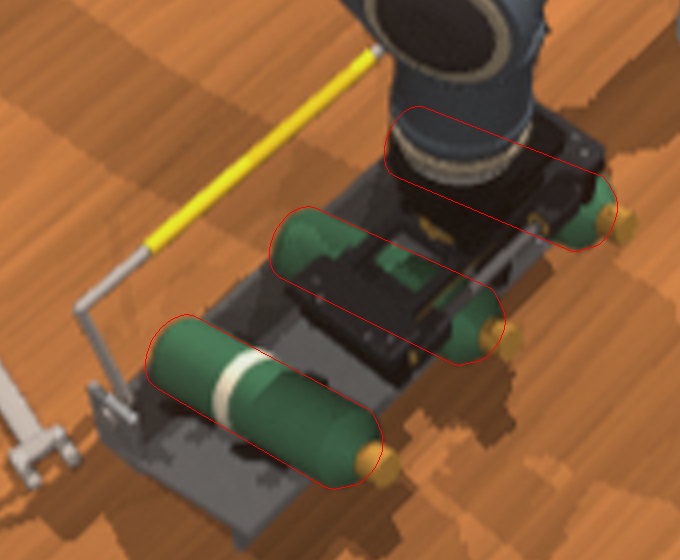

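>>> step_arm(targets=[0,0,0,1,0,0,0,0,3,0,0,0,0,4,0,0,0,0,4,0,0,-2,0,3,0,0,-4,-1,0,0,0,-4,-1.5,0,0,200,-4,-1.5,0,0])

```text
time_s: 16.95
eef_pos: [0.4917, 0.0017, 0.2382]
orientation: [3.141, -0.001, 0.011]
force: [-0.3, 0.0, 0.3]
gripper_width: 0.966
```

>>> step_arm(targets=[255,-3,-1,0,0,255,-1.5,-0.5,0,0,255,0,0,0,0,255,0,0,0,0,255,0,0,0,0])

```text
time_s: 17.45
eef_pos: [0.4496, -0.0125, 0.2376]
orientation: [-3.141, -0.001, 0.012]
force: [0.2, 1.0, 1.1]
gripper_width: 0.54
```

```bash
python3 fitb.py 18
python3 - <<'E'
from h import *
s=bot.read_state();print(s["eef_pos"],s["orientation"],s["gripper_width"])
c=cam("wrist");o=bot.capture("wrist")[:,:,::-1];cv2.imwrite("pics/w18.png",o)
E
```

```text
17.45 [ 0.4496 -0.0125  0.2376] [0.2 1.  1.1]
[ 0.44918399 -0.01253499  0.23720102] [-3.14101375e+00 -2.43719382e-04  1.15033464e-02] 0.4463624576289743
```

View pics/scene_18.png

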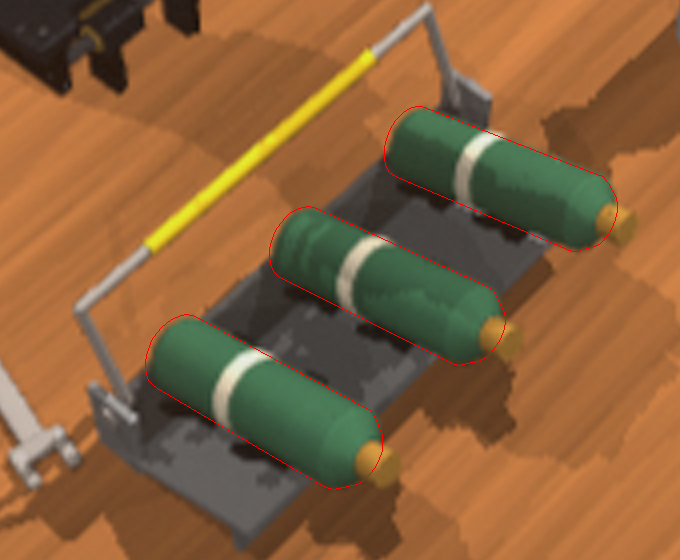

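View pics/w18.png

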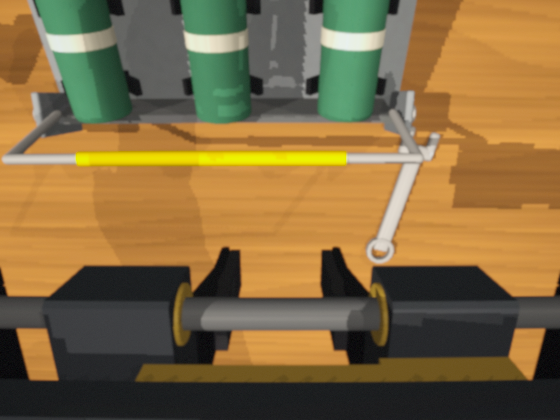

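The new bottle is seated in line: in the wrist view the three bands are at y≈41, 41, 39 and the feet at about 118. Now the bar: I'll go down behind it with the fingers closed, in the gap between cradles 1 and 2.

>>> step_arm(targets=[255,0,-0.2,-2,0,255,0,0,-3.5,0,255,0,0,-3.5,0,255,0,0,-3,0,255,0,0,-2,0,255,0,0,0,0,255,0,0,0,0], force=20)

```text
time_s: 18.3
eef_pos: [0.4486, -0.0148, 0.0974]
orientation: [-3.141, 0.0, 0.011]
force: [1.3, -0.3, 0.5]
gripper_width: 0.003
```

>>> step_arm(targets=[255,0.8,0,0,0,255,0.8,0,0,0,255,0.8,0,0,0,255,0.8,0,0,0,255,0.8,0,0,0,255,0.8,0,0,0,255,0.8,0,0,0])

```text
time_s: 19.0
eef_pos: [0.5049, -0.0151, 0.0973]
orientation: [-3.142, -0.0, 0.011]
force: [-2.0, 0.3, 2.2]
gripper_width: 0.006
```

```bash
python3 fitb.py 19
```

```text
19.0 [ 0.5049 -0.0151  0.0973] [-2.   0.3  2.2]
```

View pics/scene_19.png

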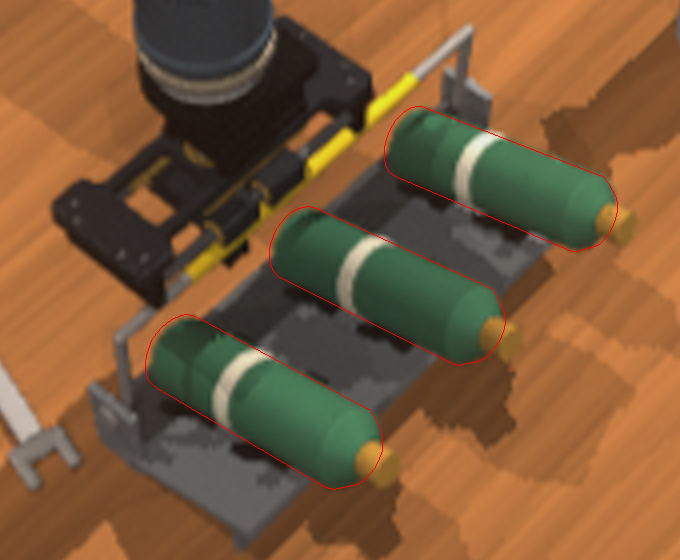

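The bar is swinging over at about 2 N. I'll keep pushing to its stop.

>>> step_arm(targets=[255,0.8,0,0,0,255,0.8,0,0,0,255,0.8,0,0,0,255,0.6,0,0,0,255,0.5,0,0,0,255,0.4,0,0,0])

```text
time_s: 19.7
eef_pos: [0.5427, -0.0152, 0.0968]
orientation: [3.141, 0.002, 0.01]
force: [-4.1, 0.5, -2.8]
gripper_width: 0.006
```

>>> step_arm(targets=[255,0.3,0,0,0,255,0.2,0,0,0,255,0.2,0,0,0,255,0,0,0,0])

```text
time_s: 20.1
eef_pos: [0.5496, -0.0152, 0.097]
orientation: [3.141, 0.001, 0.01]
force: [-4.7, -0.2, -3.2]
gripper_width: 0.006
```

```bash
python3 fitb.py 20
```

```text
20.1 [ 0.5496 -0.0152  0.097 ] [-4.7 -0.2 -3.2]
```

View pics/scene_20.png

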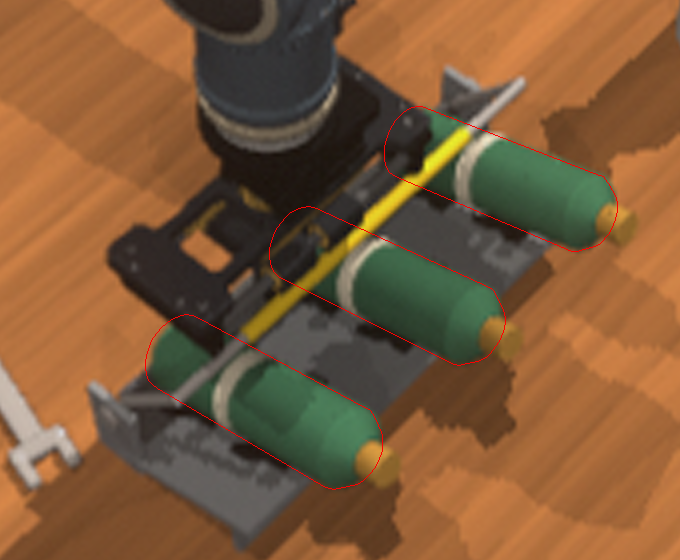

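>>> step_arm(targets=[255,0.2,0,0,0,255,0.2,0,0,0,255,0,0,0,0,255,0,0,0,0])

```text
time_s: 20.6
eef_pos: [0.5532, -0.0152, 0.0969]
orientation: [3.141, 0.002, 0.01]
force: [-4.5, -0.5, -4.9]
gripper_width: 0.003
```

>>> step_arm(targets=[255,0.2,0,0,0,255,0,0,0,0,255,0,0,0,0])

```text
time_s: 20.9
eef_pos: [0.5533, -0.0152, 0.0968]
orientation: [3.141, 0.006, 0.01]
force: [-9.1, 0.5, -0.9]
gripper_width: 0.006
```

>>> step_arm(targets=[255,0.2,0,0,0,255,0,0,0,0,255,0,0,0,0])

```text
time_s: 21.2
eef_pos: [0.5534, -0.0153, 0.0967]
orientation: [3.141, 0.01, 0.01]
force: [-14.0, -0.2, 2.7]
gripper_width: 0.007
```

```bash
python3 fitb.py 21
```

```text
21.2 [ 0.5534 -0.0153  0.0967] [-14.   -0.2   2.7]
```

View pics/scene_21.png

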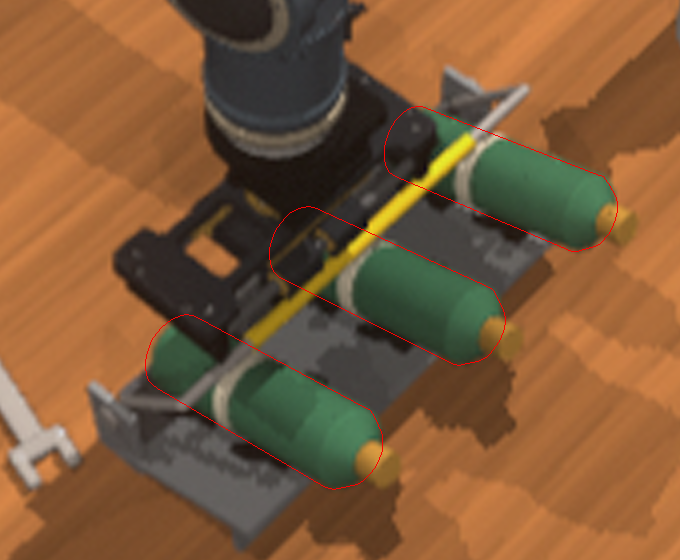

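The bar stopped moving while force rose to 14 N, so it is on its stop. I'll back off, lift, then check everything.

>>> step_arm(targets=[255,-0.6,0,0,0,255,-1,0,0,0,255,-1.5,0,0.5,0,255,-1.5,0,3,0,255,-2,0,4,0,255,-2,0,4,0,255,-2,-3,2,0,255,0,-4,0,0])

```text
time_s: 22.1
eef_pos: [0.4526, -0.0841, 0.2371]
orientation: [3.139, -0.01, 0.015]
force: [1.8, 0.6, -0.4]
gripper_width: 0.005
```

>>> step_arm(targets=[255,0,-4.5,0,0,255,0,-4.5,0,0,255,0,-4.5,0,0,255,0,-4.5,0,0,255,0,-3,0,0,255,0,0,0,0,255,0,0,0,0])

```text
time_s: 22.8
eef_pos: [0.4521, -0.2953, 0.233]
orientation: [3.141, -0.002, 0.009]
force: [-0.3, 1.1, 0.1]
gripper_width: 0.009
```

```bash
python3 fitb.py 22
python3 - <<'E'
from h import *
for n in("scene","top"):
    im=bot.capture(n);cv2.imwrite(f"pics/{n}_end.png",im[:,:,::-1])
    rv,t,K,d=cam(n);R=cv2.Rodrigues(rv)[0]
    for k in["jar","sprayer","wrench","bar_mid"]:
        for q in bot.recognise(k,n)[:1]:print(n,k,round(q["confidence"],2),(R.T@(np.array(q["at"])-t)).round(4))
    i=im.astype(int);m=((i[...,0]>130)&(i[...,1]>120)&(i[...,2]<.45*i[...,1])&(i[...,1]>.8*i[...,0]));m[:150]=0;m[250:]=0;m[:,:200]=0;m[:,335:]=0
    P=np.argwhere(m)[:,::-1];print(len(P),P.mean(0))
    for q in(0,.05,.1):
        a=.824+q;print(q,proj([.5135+.079*np.cos(a)+.0055*np.cos(1.2),.0405,.055+.079*np.sin(a)+.004],(rv,t,K,d)))
E
```

```text
22.8 [ 0.4521 -0.2953  0.233 ] [-0.3  1.1  0.1]
scene jar 0.86 [ 0.6914 -0.3946  0.0856]
scene sprayer 0.83 [0.5977 0.3914 0.1087]
scene wrench 0.76 [ 0.4331 -0.1423  0.0078]
scene bar_mid 0.62 [0.5704 0.0279 0.1173]
327 [269.54740061 219.58103976]
0 [[270.6527846  218.89541301]]
0.05 [[269.75137479 217.5958408 ]]
0.1 [[268.80948595 216.30083624]]
top jar 0.71 [ 0.6706 -0.3867  0.0797]
top sprayer 0.95 [0.5748 0.3986 0.1244]
top wrench 0.56 [ 0.4241 -0.1486  0.0066]
223 [278.44843049 203.33632287]
0 [[277.96630563 205.84513929]]
0.05 [[277.9516246  206.62830659]]
0.1 [[277.93550281 207.46217781]]
```

View pics/scene_22.png

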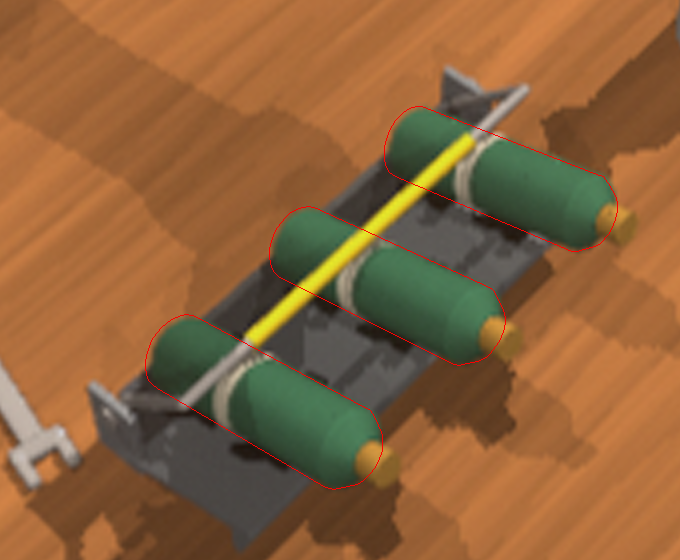

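View pics/top_22.png

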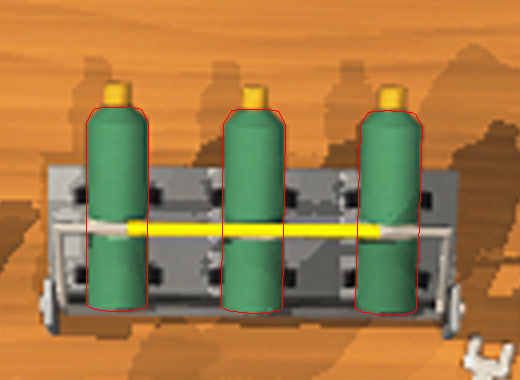

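View pics/scene_end.png

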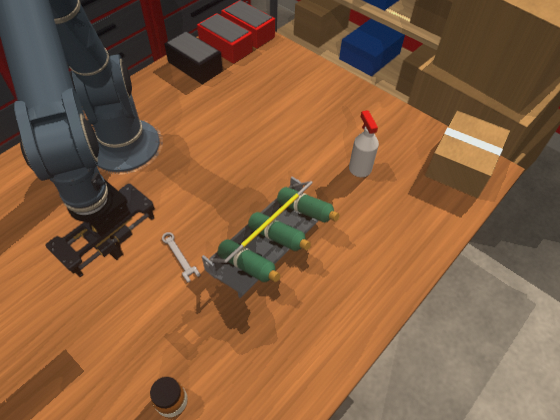

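Everything looks right; a quick triangulation of the sleeve will verify the bar angle.

Run:
```python
from h import *
from scipy.optimize import least_squares
L={}
for n in("scene","top"):
    i=cv2.imread(f"pics/{n}_end.png")[:,:,::-1].astype(int)
    m=((i[...,0]>120)&(i[...,1]>110)&(i[...,2]<.5*i[...,1])&(i[...,1]>.83*i[...,0])).astype(np.uint8)
    k,l,st,ce=cv2.connectedComponentsWithStats(m,connectivity=8)
    p0=proj([.567,.04,.115],cam(n))[0]
    j=max([j for j in range(1,k) if np.hypot(*(ce[j]-p0))<15],key=lambda j:st[j,4])
    P=np.argwhere(l==j)[:,::-1].astype(float);c=P.mean(0);V=np.linalg.svd(P-c)[2][0];t=(P-c)@V
    L[n]=(c,np.array([-V[1],V[0]]));print(n,len(P),c)
# line: centre (x,z) with yaw w at y=.04 ; fit point-to-line
def res(p):
    x,z=p;o=[]
    for n in L:
        for yy in(-.05,0,.05):
            o.append((proj([x-.011*yy,.04+yy,z],cam(n))[0]-L[n][0])@L[n][1])
    return o
r=least_squares(res,[.567,.113]);print(r.x,r.cost,np.round(r.fun,2))
for fx in(.512,.5135,.515):
    print(fx,np.arctan2(r.x[1]-.055,r.x[0]-fx)-.824,np.hypot(r.x[1]-.055,r.x[0]-fx))
```

```text
scene 276 [269.24275362 219.30434783]
top 208 [279.79807692 207.16346154]
[0.56565413 0.11310101] 0.003329752036846358 [ 0.03 -0.   -0.03  0.05  0.   -0.05]
0.512 0.0011685030677421882 0.07908534975424081
0.5135 0.015283431285403326 0.0780754773869298
0.515 0.029765311291356622 0.07708156584192724
```

```bash
python3 -c "
from rig import bot
print(bot.close_job())"
```

```text
the job is handed in; nothing more can be done
None
```

The green bottle now lies in the middle cradle (bay 2), foot at the stop and valve at the raised end, with the retaining bar fully down over all three bottles. I handed the job in just after 22.8 s; the limit is 62 s.

**How it went:** I gripped the bottle about 135 mm above its foot and carried it over the rack. I tipped it against the upper V support while it pivoted in the fingers, then slid it down to the stop and released it. I then pushed the bar over with closed fingers, in the gap between cradles 1 and 2. At the end of each move the measured forces were 14 N or less.

**Last checks:**
- **Bottle:** it lines up with the two stored bottles in both camera views. The first slide left it tilted, foot about 3–4 mm high and several mm short of the stop, so I corrected that before releasing.
- **Bar:** it stopped moving while the push rose from 4.5 N to 14 N. Its triangulated angle is about 0.00 to 0.015 rad with the rack position I fitted, and up to 0.03 rad if the rack is 3 mm off. A rougher estimate from the top view alone suggested about 0.08 rad, but the fit using both cameras did not bear that out.
- **Jar, spray bottle and wrench:** their positions are unchanged within about 4 mm, which is the detector's accuracy.
- **Robot:** the gripper ended well clear of everything.

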